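# Pack the last tea wedges head to tail in the sloping tray

## Task

Put the two loose wedges of pressed tea into the empty half of the small blue tray on the sloping stand, carrying on the head-to-tail row: the one next to the packed pair with its thick end up the slope, the last one with its thick end down the slope, so that all four lie flat on the tray floor. Set them down rather than dropping them, leave the two packed wedges in their places, and do not disturb the cups, teapot or sugar bowl.

Things in the scene. Friction and masses are not known exactly. Their poses are not given: they have to be found in the camera images.
- tray: Small blue plastic tray fixed on a sloping pine stand, floor tilted 25 degrees to face away from the robot: its low end is the far one. Origin: centre of inner floor, 70 mm above the work surface; x up the slope (towards the robot), y across, z square out of the floor. Inside 68 mm (x) by 132 (y): room for four wedges side by side, lengths along x. Low and high end lips 8 mm high, side walls 16; all 4 thick
- wedge_a: Dark brown pressed-tea block, wedge seen from above, packed at one side wall of the tray, thick end up the slope (tray y +55 mm). 60 mm long, 40 high, 70 g; ends square: thick 40 wide, thin 20. Origin: underside, mid-length, mid thin end; x to the thick end, y to the straight side (y = +10; the other side slants from -10 to -30), z up
- wedge_b: Same wedge, packed next to wedge_a, head to tail: thick end down the slope, slanted sides together, a pair filling 60 mm of the tray's width (tray y +14 mm, straight side at +4). 60 mm long, 40 high, 70 g; ends square: thick 40 wide, thin 20. Origin: underside, mid-length, mid thin end; x to the thick end, y to the straight side (y = +10; the other side slants from -10 to -30), z up
- wedge_c: Same wedge, loose on the work surface; can be gripped by its two ends, 60 mm apart, along its x through its origin. 60 mm long, 40 high, 70 g; ends square: thick 40 wide, thin 20. Origin: underside, mid-length, mid thin end; x to the thick end, y to the straight side (y = +10; the other side slants from -10 to -30), z up
- wedge_d: Same as wedge_c, also loose on the work surface; either may go in either place. 60 mm long, 40 high, 70 g; ends square: thick 40 wide, thin 20. Origin: underside, mid-length, mid thin end; x to the thick end, y to the straight side (y = +10; the other side slants from -10 to -30), z up
- wedge_a_thick (a point): Middle of the gripping line on the thick end face of wedge_a (30 mm along its x, 20 mm above its underside)
- wedge_b_thick (a point): Middle of the gripping line on the thick end face of wedge_b (30 mm along its x, 20 mm above its underside)
- wedge_c_thick (a point): Middle of the gripping line on the thick end face of wedge_c (30 mm along its x, 20 mm above its underside)
- wedge_d_thick (a point): Middle of the gripping line on the thick end face of wedge_d (30 mm along its x, 20 mm above its underside)
- cup_1: Clear glass tea cup standing upside down, 75 mm high, 58 mm across at the bottom; origin under its centre. Leave alone
- cup_2: A second cup like cup_1. Leave alone
- teapot: Stainless steel teapot with a flip lid, body 116 mm across, 120 mm high, spout and handle reach 95 mm from its axis; origin under its centre. Leave alone
- sugar_bowl: Green ceramic sugar bowl with a cap, 92 mm across, 87 mm high; origin under its centre. Leave alone
Mind the look-alikes: they are no part of the job. Leave any orange look-alike of the wedge_c alone.

How it is judged:
At the end, for the whole second after the job is handed in: One loose wedge thick end up the slope at tray y -22 to 1 mm, the other thick end down at y -62 to -40; both within 9 mm of tray x = 0, within 4 mm of the floor, flat to 0.08 rad, along the slope to 0.2 rad, at rest. wedge_a and wedge_b flat in the tray, within 15 mm of their start (((y of wedge_c in the frame of tray between -0.022 and 0.001 m and x of wedge_c in the frame of tray between -0.009 and 0.009 m and z of wedge_c in the frame of tray between -0.004 and 0.004 m and angle between the z axis of each of wedge_c, wedge_d and the z axis of tray, either way round below 0.08 rad and angle between the x axis of each of wedge_c, wedge_d and the x axis of tray, either way round below 0.2 rad and x of wedge_c_thick in the frame of tray above 0.018 m and linear speed of each of wedge_c, wedge_d below 0.02 m/s and y of wedge_d in the frame of tray between -0.062 and -0.04 m and x of wedge_d in the frame of tray between -0.009 and 0.009 m and z of wedge_d in the frame of tray between -0.004 and 0.004 m and x of wedge_d_thick in the frame of tray below -0.018 m) or (y of wedge_d in the frame of tray between -0.022 and 0.001 m and x of wedge_d in the frame of tray between -0.009 and 0.009 m and z of wedge_d in the frame of tray between -0.004 and 0.004 m and angle between the z axis of each of wedge_d, wedge_c and the z axis of tray, either way round below 0.08 rad and angle between the x axis of each of wedge_d, wedge_c and the x axis of tray, either way round below 0.2 rad and x of wedge_d_thick in the frame of tray above 0.018 m and linear speed of each of wedge_d, wedge_c below 0.02 m/s and y of wedge_c in the frame of tray between -0.062 and -0.04 m and x of wedge_c in the frame of tray between -0.009 and 0.009 m and z of wedge_c in the frame of tray between -0.004 and 0.004 m and x of wedge_c_thick in the frame of tray below -0.018 m)) and distance of each of wedge_a, wedge_b from where it was at the start of the episode below 0.015 m and z of wedge_a in the frame of tray between -0.004 and 0.004 m and angle between the z axis of each of wedge_a, wedge_b and the z axis of tray, either way round below 0.08 rad and z of wedge_b in the frame of tray between -0.004 and 0.004 m); the robot touches nothing.
It fails at once if a loose wedge is dropped: it moves faster than 0.7 m/s out of the fingers (a fall of about 25 mm) ((linear speed of wedge_c above 0.7 m/s and contact force between the fingers and wedge_c below 0.05 N) or (linear speed of wedge_d above 0.7 m/s and contact force between the fingers and wedge_d below 0.05 N)).
It fails at once if a cup, the teapot or the sugar bowl is moved more than 30 mm or tipped more than 0.3 rad (distance of any of cup_1, cup_2, teapot, sugar_bowl from where it was at the start of the episode above 0.03 m or angle between any of cup_1, cup_2, teapot, sugar_bowl's own z axis and vertical above 0.3 rad).
It also fails if it takes over 58 s, if anything falls off the work surface, if the arm or the gripper's body presses on something with over 40 N, if the wrist force passes 120 N, or if a joint passes its speed limit or range.

## Robot

A 6-joint arm with a two-finger parallel gripper is mounted at the origin on the work surface. World frame = base frame: x ahead of the robot, y to its left, z up, the work surface at z = 0. Lengths are in m, angles in rad, forces in N, time in s.
With the tool pointing down it reaches from about 0.3 to 0.875 m from the base axis. Payload 6.4 kg.
Tool frame: the origin (TCP) lies on the centre line of the jaws, within the pads' length; the fingertips stand 25 mm ahead of it and the grasp point (between the pads) lies 6 mm ahead of it; z points along the fingers, y is the line along which they close (so a half turn about z gives the same grasp; the last joint's range is limited). The gripper opens to 85 mm and grips with 20 to 120 N. Pads are 22 mm wide; open, the fingers measure 114 mm over their backs; the gripper's body (76 mm by 85 mm) begins 54 mm behind the grasp point. The pads swing forward as they close: fully open they stand 13 mm farther back than shut.
Start: joints at [-1.398, 0.181, 1.607, -0, 1.354, -0.206], TCP at [0.213, -0.534, 0.256] pointing down, gripper open.
Joint ranges: [-2.99, 2.99], [-0.89, 2.07], [0.3, 2.58], [-1.14, 4.28], [0, 2.63], [-3.12, 3.12]. Speed limits (rad/s): [2.57, 2.57, 3.01, 3.14, 3.14, 3.14].

## Interface

Orientations are given as a unit quaternion [w, x, y, z].
In Python, from bench import get_obs, camera, hand_in, spot_in gives the robot as it stands.
- The arm moves only by the shell command python3 -m jog 'ROWS'. ROWS is JSON, one flat list of numbers, 7 for each row, row after row: the shift along the tool's x, y, z in m, then the turn, a rotation vector about the tool's x, y, z in rad, then the closure, from 0 (fully open) to 1 (shut). A call has 1 to 20 rows; each row is the pose to reach, as a shift and turn from the pose commanded when the call began, along the tool's axes at that moment; what a row does not reach only later rows make up. A row lasts 1/8 s, in which the tool goes at most 62.5 mm and 10.7 degrees, less where a joint would pass 70% of its speed; a pose out of reach is approached as far as the arm can. A call with a gripper value outside its range is refused whole. The fingers move at their own pace and stop on an object; the grip force is fixed at half the most. Time passes only in rows, so rows that repeat a pose let the fingers close. It gives the time, the measured TCP pose, the force, the opening and the grip force at its end, in the units of the state.
- get_obs(): the state, without advancing time (a new reading comes with each control period).
- camera(name): name is "scene" or "top"; returns a dict with "frame" (384x512x3 uint8, red, green, blue), "mtx" (3x3 intrinsics, pixels), "extrinsics" (4x4, takes a point from camera to world coordinates). Camera axes: x right, y up, looking along -z (the intrinsics and any distortion apply to the point x, -y, -z); pixel columns grow to the right and rows downward; lengths in m; the calibration is good to about 2 mm. A picture is of the moment at which its call begins. There is no depth.
- hand_in(): hands the job in; it is judged then, once.
Trained networks look in a picture, given as the dict that the camera call returned (one of the last four; its "shot" number tells which), for a name from the list of things; names that differ only in an ending like _2 or _b are one class to them, and where a whole thing is asked for, a point or a joint stands for the part that bears it (a point fixed in the world has none). Each returns a list of dicts, best first, with "confidence" (0 to 1); they miss things now and then, are a little off and sometimes report something else, mostly with a low value. They report only what shows in the picture. A call takes as long as a camera call. They do not tell look-alikes from the thing itself.
- spot_in(picture, name): "xyz" ([x, y, z] in m, in world coordinates, good to about 4 mm: the middle of the surface that is visible of it).
The state is a dict: "time_s": time; "q": joint angles; "dq": joint speeds; "joint_efforts": joint torques, N m; "eef_pos": TCP position; "eef_rot": TCP orientation; "wrist_force": force on the tool from outside, world axes, zero at the start; "torque": the same for the moment, N m; "opening": opening from 0.0 (shut) to 1.0 (fully open); "grasp_force": force on a finger pad.
Only numpy, scipy, OpenCV 4.12 (cv2) and the standard library are available. Lean on these libraries where they do the work, as an engineer would, in place of code of your own. Each camera call takes 0.05 s, during which the arm holds its last target. There are 200 camera calls.

## Working session

There is one attempt and no reset: what is moved stays moved. The work goes in short steps, Python scripts to look and compute and a shell command to move; the robot and the scene stay as the last step left them, time stands still between calls to the robot, and variables do not carry over. Pictures are saved under pics/ and viewed, at most 10 in all, crops included, and the job is handed in when it is done.

```bash
ls; mkdir -p pics; python3 - <<'E'
from bench import *
import cv2,numpy as np
o=get_obs();print(o)
for n in("scene","top"):
    p=camera(n);cv2.imwrite(f"pics/{n}0.png",p["frame"][...,::-1]);np.savez(f"{n}0.npz",f=p["frame"],m=p["mtx"],e=p["extrinsics"])
    print(n,p["mtx"].round(1).tolist(),p["extrinsics"].round(3).tolist(),[k for k in p])
    for t in("tray","wedge_c","wedge_c_thick","cup_1","teapot","sugar_bowl"):
        print(t,[(np.round(d["xyz"],3).tolist(),round(d["confidence"],2)) for d in spot_in(p,t)])
E
```

```text
pics
{'time_s': 0.0, 'q': array([-1.39832813e+00,  1.81510919e-01,  1.60803174e+00,  1.89876378e-06,
        1.35381736e+00, -2.06306767e-01]), 'dq': array([-0.00125723,  0.00091619, -0.00050014,  0.00179829,  0.00171025,
        0.00016242]), 'joint_efforts': array([ 3.01652335e-04, -4.44881415e+01, -3.51326430e+01, -2.27512246e-04,
        9.16419842e-03, -8.80264395e-06]), 'eef_pos': array([ 0.21254623, -0.53371024,  0.2553896 ]), 'eef_rot': array([-8.83540198e-04,  9.82119385e-01,  1.88257091e-01,  1.58773658e-05]), 'wrist_force': array([-0.15997007,  0.21088052, -0.20214651]), 'torque': array([-0.03667686,  0.06939481, -0.01494358]), 'grasp_force': 0.0, 'opening': 0.997650955273234}
scene [[413.8, 0.0, 246.4], [0.0, 413.8, 200.0], [0.0, 0.0, 1.0]] [[0.102, -0.81, 0.577, 1.098], [0.995, 0.081, -0.062, -0.127], [0.004, 0.58, 0.814, 0.778], [0.0, 0.0, 0.0, 1.0]] ['frame', 'mtx', 'extrinsics', 'shot']
tray [([0.502, 0.231, 0.075], 0.95), ([0.47, -0.111, 0.037], 0.32)]
wedge_c [([0.515, 0.143, 0.1], 0.93), ([0.568, -0.344, 0.043], 0.91), ([0.418, -0.225, 0.041], 0.91), ([0.527, 0.179
[... 222 characters left out ...]
-0.347, 0.065], 0.8)]
top [[402.4, 0.0, 256.7], [0.0, 402.4, 196.1], [0.0, 0.0, 1.0]] [[0.024, 0.987, -0.158, 0.445], [-1.0, 0.022, -0.014, -0.074], [-0.01, 0.158, 0.987, 0.984], [0.0, 0.0, 0.0, 1.0]] ['frame', 'mtx', 'extrinsics', 'shot']
tray [([0.487, 0.227, 0.076], 0.67)]
wedge_c [([0.549, -0.336, 0.034], 0.94), ([0.45, -0.116, 0.04], 0.92), ([0.51, 0.183, 0.106], 0.9), ([0.505, 0.148, 0.105], 0.84), ([0.402, -0.226, 0.038], 0.59), ([0.755, -0.1, 0.082], 0.55)]
wedge_c_thick [([0.405, -0.226, 0.033], 0.8), ([0.453, -0.113, 0.043], 0.58)]
cup_1 [([0.715, -0.228, 0.069], 0.81), ([0.686, 0.039, 0.074], 0.56)]
teapot [([0.758, -0.101, 0.085], 0.89)]
sugar_bowl [([0.714, -0.35, 0.068], 0.63)]
```

```bash
python3 - <<'E'
import cv2
a=cv2.imread("pics/top0.png");cv2.imwrite("pics/top0b.png",cv2.resize(a,(800,600),interpolation=cv2.INTER_CUBIC))
a=cv2.imread("pics/scene0.png");cv2.imwrite("pics/scene0b.png",cv2.resize(a,(800,600),interpolation=cv2.INTER_CUBIC))
E
```

```text
(no output)
```

View pics/top0b.png

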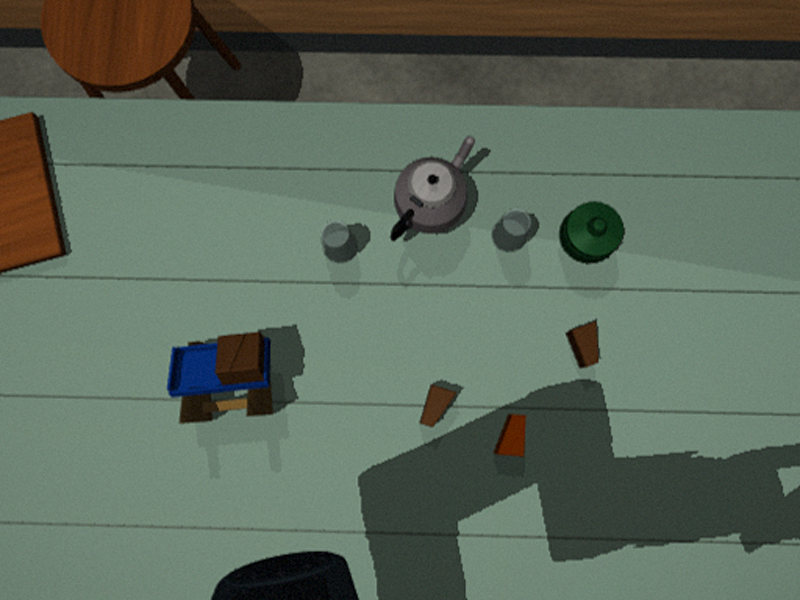

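View pics/scene0b.png

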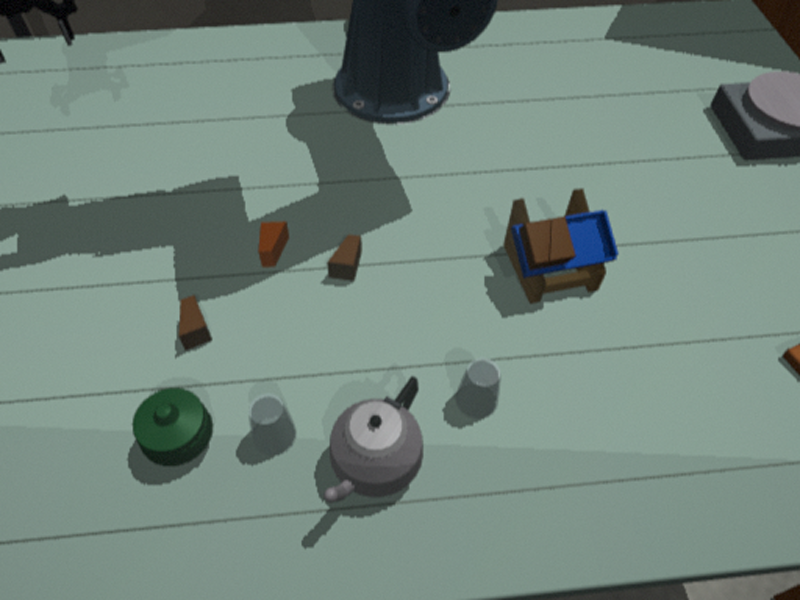

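```bash
cat > h.py <<'E'
import numpy as np,cv2
from scipy.optimize import minimize
from scipy.spatial.transform import Rotation as R
Wp=np.array([[30,10],[30,-30],[-30,-10],[-30,10]])/1e3
WEDGE=np.array([[*p,z] for z in(0,.04) for p in Wp])
def box(x0,x1,y0,y1,z0,z1): return np.array([[x,y,z] for x in(x0,x1) for y in(y0,y1) for z in(z0,z1)])/1e3
TRAY=[box(-38,38,-70,70,-3,0),box(34,38,-70,70,-3,8),box(-38,-34,-70,70,-3,8),box(-38,38,66,70,-3,16),box(-38,38,-70,-66,-3,16)]
s,c=np.sin(np.radians(25)),np.cos(np.radians(25))
R0=np.array([[-c,0,s],[0,-1,0],[s,0,c]])
def trayR(yaw): return R.from_euler('z',yaw).as_matrix()@R0
U=4
def proj(P,v):
    q=(P-v['e'][:3,3])@v['e'][:3,:3]; x=np.c_[q[:,0],-q[:,1],-q[:,2]]@v['m'].T
    return x[:,:2]/x[:,2:]
def hull(img,P,v):
    p=((proj(P,v)+.5)*U-.5).astype(np.float32); h=cv2.convexHull(p)
    cv2.fillConvexPoly(img,np.round(h*16).astype(np.int32),1,shift=4)
def hsv(v):
    f=cv2.resize(v['f'],None,fx=U,fy=U,interpolation=cv2.INTER_CUBIC); return cv2.cvtColor(f,cv2.COLOR_RGB2HSV).astype(int),f.astype(int)
def masks(v):
    h,f=hsv(v); r,g,b=f[...,0],f[...,1],f[...,2]
    blue=(b>r+25)&(b>g+20)
    brown=(r>g+10)&(r>b+8)
    return blue,brown
def views(tag): return [dict(np.load(f"{n}{tag}.npz")) for n in("scene","top")]
def fit(loss,p0,steps):
    p0=np.array(p0,float)
    for k in(1,.3):
        S=np.vstack([p0]+[p0+k*np.eye(len(p0))[i]*steps[i] for i in range(len(p0))])
        r=minimize(loss,p0,method='Nelder-Mead',options=dict(initial_simplex=S,maxfev=300,xatol=1e-5,fatol=1e-5)); p0=r.x
    return r
def fit_wedge(vs,ms,xy,freez=False,yaws=np.arange(0,6.28,.39)):
    def loss(p):
        L=0; T=WEDGE@R.from_euler('z',p[2]).as_matrix().T+[p[0],p[1],p[3] if len(p)>3 else 0]
        for v,m in zip(vs,ms):
            w=proj(np.array([[*xy,.02]]),v)[0]*U; a,b=int(w[0]),int(w[1]); k=45*U
            img=np.zeros(m[0].shape,np.uint8); hull(img,T,v); sl=np.s_[max(b-k,0):b+k,max(a-k,0):a+k]
            A=img[sl]>0;B=m[1][sl]; n,lab=cv2.connectedComponents(B.astype(np.uint8)); 
            B=lab==lab[min(k,b),min(k,a)] if lab[min(k,b),min(k,a)] else B
            L+=1-(A&B).sum()/max((A|B).sum(),1)
        return L
    y0=min(yaws,key=lambda y:loss([xy[0]+.01*np.sin(y)*-1,xy[1]+.01*np.cos(y),y]))
    p=[xy[0]-.01*np.sin(y0),xy[1]+.01*np.cos(y0),y0]
    st=[.01,.01,.2]
    if freez: p+=[0.];st+=[.01]
    return fit(loss,p,st)
def fit_tray(vs,ms,p0,free=False):
    def loss(p):
        L=0;M=trayR(p[2]);o=np.array([p[0],p[1],p[3] if len(p)>3 else .07])
        for v,(blue,brown) in zip(vs,ms):
            t=np.zeros(blue.shape,np.uint8);w=t.copy()
            for B in TRAY: hull(t,B@M.T+o,v)
            for y,sg in((.055,1),(.014,-1)): hull(w,(WEDGE*[sg,sg,1]+[0,y,0])@M.T+o,v)
            t=t>0;w=w>0
            bad=(blue&~t).sum()+(t&~w&~blue).sum()+(w&~brown&~blue).sum(); L+=bad/(t|w).sum()
        return L
    return fit(loss,list(p0)+([.07] if free else []),[.01,.01,.1]+([.01] if free else []))
E
python3 - <<'E'
from h import *
vs=views(0);ms=[masks(v) for v in vs]
for i,(v,m) in enumerate(zip(vs,ms)):
    cv2.imwrite(f"pics/m{i}.png",cv2.resize((m[0]*255+m[1]*120).astype(np.uint8),(800,600)))
for xy in((.41,-.225),(.56,-.34),(.46,-.115)):
  for fz in(0,1):
    r=fit_wedge(vs,ms,xy,fz);print(xy,r.x.round(4),round(r.fun,3))
for fz in(0,1):
  r=fit_tray(vs,ms,(.49,.2,0),fz);print('tray',r.x.round(4),round(r.fun,3))
# per view
for i in(0,1):
  print(i,[fit_wedge(vs[i:i+1],ms[i:i+1],xy).x.round(4).tolist() for xy in((.56,-.34),(.46,-.115))],fit_tray(vs[i:i+1],ms[i:i+1],(.49,.2,0)).x.round(4))
E
```

```text
(0.41, -0.225) [ 0.409  -0.2376  3.1054] 0.114
(0.41, -0.225) [ 0.4087 -0.2382  3.1035 -0.0038] 0.091
(0.56, -0.34) [ 0.5521 -0.3489  3.7009] 0.763
(0.56, -0.34) [ 5.5210e-01 -3.4780e-01  3.7635e+00 -4.0000e-04] 0.764
(0.46, -0.115) [ 0.4519 -0.1218  3.1986] 0.807
(0.46, -0.115) [ 4.5250e-01 -1.2190e-01  3.1996e+00 -1.9000e-03] 0.805
tray [0.4964 0.1986 0.1324] 0.243
tray [0.4956 0.1997 0.1282 0.067 ] 0.216
0 [[0.5541, -0.3458, 3.8147], [0.4526, -0.1269, 3.1094]] [0.4979 0.1984 0.1441]
1 [[0.5469, -0.3486, 3.4], [0.4511, -0.1217, 3.1648]] [0.4956 0.1985 0.1246]
```

```bash
python3 - <<'E'
import cv2,numpy as np
a=cv2.imread("pics/m0.png")[100:400,100:700];b=cv2.imread("pics/m1.png")[280:500,100:700]
cv2.imwrite("pics/mm.png",np.vstack([a,b]))
E
```

```text
(no output)
```

View pics/mm.png

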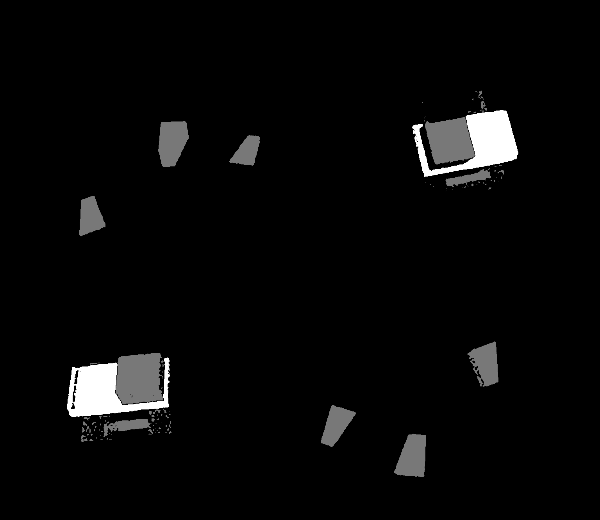

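The brown and blue masks miss the dark side faces of the wedges, so I'll threshold on colour ratios instead.

```bash
python3 - <<'E'
import re
t=open('h.py').read()
t=t.replace("blue=(b>r+25)&(b>g+20)","blue=(b>1.5*r+6)&(b>1.3*g+4)").replace("brown=(r>g+10)&(r>b+8)","brown=(r>1.12*g+2)&(r>1.12*b+1)")
open('h.py','w').write(t)
E
python3 - <<'E'
from h import *
vs=views(0);ms=[masks(v) for v in vs]
for xy in((.41,-.225),(.56,-.34),(.46,-.115)):
  for fz in(0,1):
    r=fit_wedge(vs,ms,xy,fz);print(xy,r.x.round(4),round(r.fun,3))
for fz in(0,1):
  r=fit_tray(vs,ms,(.49,.2,.1),fz);print('tray',r.x.round(4),round(r.fun,3))
for i in(0,1):
  print(i,[fit_wedge(vs[i:i+1],ms[i:i+1],xy).x.round(4).tolist() for xy in((.56,-.34),(.46,-.115))],fit_tray(vs[i:i+1],ms[i:i+1],(.49,.2,.1)).x.round(4))
ims=[]
for v,m,sl in zip(vs,ms,(np.s_[60:260,60:420],np.s_[180:320,90:420])):
  ims.append(cv2.resize((m[0]*255+m[1]*120).astype(np.uint8),(512,384))[sl])
w=360;cv2.imwrite("pics/mm2.png",np.vstack([cv2.resize(i,(600,int(i.shape[0]*600/i.shape[1]))) for i in ims]))
E
```

```text
(0.41, -0.225) [ 0.409  -0.2375  3.1054] 0.106
(0.41, -0.225) [ 0.4085 -0.2379  3.1014 -0.004 ] 0.084
(0.56, -0.34) [ 0.5522 -0.3469  3.7971] 0.706
(0.56, -0.34) [ 0.5514 -0.348   3.7692 -0.004 ] 0.697
(0.46, -0.115) [ 0.4525 -0.1219  3.199 ] 0.79
(0.46, -0.115) [ 0.4514 -0.1217  3.2025 -0.0038] 0.784
tray [0.4966 0.1982 0.1343] 0.174
tray [0.4954 0.1994 0.1279 0.0665] 0.14
0 [[0.5533, -0.3468, 3.7931], [0.448, -0.1265, 3.0941]] [0.4982 0.1979 0.1402]
1 [[0.5473, -0.3463, 3.1863], [0.4457, -0.1196, 2.7526]] [0.4954 0.1984 0.1243]
```

View pics/mm2.png

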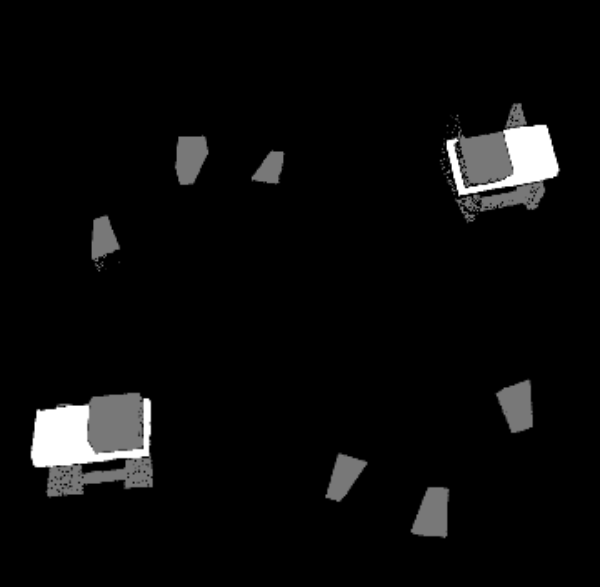

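```bash
python3 - <<'E'
from h import *
vs=views(0)
f=vs[0]['f']
print(f[185:228:3,110:138:3].tolist())
print(f[120:150,140][::2].tolist(), 'shadow')
E
```

```text
[[[138, 161, 150], [86, 100, 95], [76, 91, 84], [76, 91, 83], [75, 90, 82], [78, 90, 84], [78, 91, 84], [79, 92, 85], [79, 92, 84], [78, 91, 84]], [[137, 161, 149], [136, 159, 147], [79, 92, 86], [77, 90, 83], [78, 89, 85], [74, 85, 80], [79, 91, 84], [80, 93, 87], [77, 90, 85], [75, 91, 83]], [[141, 163, 151], [134, 155, 145], [82, 78, 64], [87, 64, 43], [88, 63, 40], [73, 69, 57], [79, 93, 86], [79, 94, 86], [112, 132, 122], [116, 136, 126]], [[138, 162, 150], [138, 162, 152], [88, 64, 42], [86, 61, 37], [88, 64, 41], [86, 64, 44], [131, 153, 142], [140, 163, 152], [137, 160, 149], [138, 161, 150]], [[139, 162, 151], [139, 162, 152], [87, 61, 39], [89, 65, 42], [87, 61, 41], [87, 64, 42], [123, 140, 128], [138, 161, 150], [139, 163, 152], [138, 161, 150]], [[138, 162, 150], [140, 164, 153], [88, 60, 39], [88, 63, 41], [88, 62, 42], [87, 63, 42], [89, 76, 63], [129, 152, 142], [138, 161, 151], [136, 162, 150]], [[137, 161, 150], [138, 162, 151], [85, 58, 37], [88, 64, 42], [87, 62, 38], [88, 64, 42], [86, 62, 39], [129, 150, 141], [138, 161, 151], [136, 160, 149]], [[139, 161, 150],
[... 739 characters left out ...]
41, 163, 152], [76, 90, 84], [77, 88, 83], [34, 31, 25], [37, 34, 28], [53, 54, 49], [71, 83, 76], [119, 139, 129], [140, 163, 150], [137, 160, 150]], [[138, 160, 150], [81, 95, 88], [79, 92, 85], [69, 77, 72], [112, 132, 123], [117, 138, 127], [139, 162, 152], [139, 162, 151], [139, 161, 150], [137, 161, 149]], [[140, 163, 151], [80, 94, 87], [119, 138, 130], [141, 163, 153], [140, 162, 151], [137, 160, 149], [138, 161, 151], [139, 161, 150], [138, 162, 150], [139, 162, 152]]]
[[73, 86, 80], [67, 78, 73], [76, 89, 84], [75, 89, 83], [75, 89, 83], [77, 89, 83], [76, 88, 82], [77, 90, 82], [75, 89, 81], [76, 89, 82], [77, 90, 85], [75, 89, 83], [75, 88, 82], [77, 91, 85], [77, 90, 84]] shadow
```

```bash
python3 - <<'E'
t=open('h.py').read()
t=t.replace("brown=(r>1.12*g+2)&(r>1.12*b+1)","brown=((r>1.0*g)&(r>b))|((f.max(-1)<56)&~blue)")
open('h.py','w').write(t)
E
python3 - <<'E'
from h import *
vs=views(0);ms=[masks(v) for v in vs]
for xy in((.56,-.34),(.46,-.115)):
  for fz in(0,1):
    r=fit_wedge(vs,ms,xy,fz);print(xy,r.x.round(4),round(r.fun,3))
for fz in(0,1):
  r=fit_tray(vs,ms,(.49,.2,.1),fz);print('tray',r.x.round(4),round(r.fun,3))
for i in(0,1):
  print(i,[(r.x.round(4).tolist(),round(r.fun,3)) for xy in((.56,-.34),(.46,-.115)) for r in [fit_wedge(vs[i:i+1],ms[i:i+1],xy)]],fit_tray(vs[i:i+1],ms[i:i+1],(.49,.2,.1)).x.round(4))
E
```

```text
(0.56, -0.34) [ 0.5522 -0.3472  3.7336] 0.54
(0.56, -0.34) [ 0.5508 -0.348   3.7709 -0.0056] 0.523
(0.46, -0.115) [ 0.4524 -0.1227  3.1463] 0.594
(0.46, -0.115) [ 0.4526 -0.1223  3.1641  0.    ] 0.592
tray [0.4966 0.1982 0.1336] 0.112
tray [0.4954 0.1993 0.1258 0.0663] 0.079
0 [([0.5524, -0.3526, 3.4407], np.float64(0.288)), ([0.4502, -0.1276, 2.8984], np.float64(0.262))] [0.4982 0.1979 0.1402]
1 [([0.5467, -0.3472, 3.4491], np.float64(0.217)), ([0.4511, -0.1209, 3.1842], np.float64(0.275))] [0.4954 0.1984 0.124 ]
```

```bash
cat > w.py <<'E'
from h import *
def best(vs,ms,xy,fz=0,yaws=np.arange(0,6.28,.785)):
    return min((fit_wedge(vs,ms,xy,fz,[y]) for y in yaws),key=lambda r:r.fun)
E
python3 - <<'E'
from w import *
vs=views(0);ms=[masks(v) for v in vs]
W=[(.56,-.34),(.46,-.115)]
for xy in W:
  b=best(vs,ms,xy);print(xy,b.x.round(4),round(b.fun,3))
  y=[b.x[2]]
  for a in (fit_wedge(vs,ms,xy,1,y),fit_wedge(vs[:1],ms[:1],xy,0,y),fit_wedge(vs[1:],ms[1:],xy,0,y)): print(a.x.round(4),round(a.fun,3))
  for v in vs:
    p=proj(WEDGE@R.from_euler('z',b.x[2]).as_matrix().T+[b.x[0],b.x[1],0],v); 
    for i in range(4):
      for q,r in((i,(i+1)%4),(i+4,(i+1)%4+4),(i,i+4)): cv2.line(v['f'],*[tuple(int(t) for t in np.round((p[k])*16)) for k in(q,r)],(255,255,0),1,shift=4)
b=(.4966,.1982,.1336)
for v in vs:
  for B in TRAY:
    p=proj(B@trayR(b[2]).T+[b[0],b[1],.07],v)
    for i in range(8):
      for j in range(i):
        if bin(i^j).count('1')==1: cv2.line(v['f'],*[tuple(int(t) for t in np.round(p[k]*16)) for k in(i,j)],(255,0,255),1,shift=4)
a=vs[0]['f'][90:240,100:400];b=vs[1]['f'][190:290,100:400]
cv2.imwrite("pics/ov.png",cv2.resize(np.vstack([a,b])[...,::-1],(720,600),interpolation=cv2.INTER_NEAREST))
E
```

```text
(0.56, -0.34) [ 0.5436 -0.3389  0.3675] 0.121
[ 0.5437 -0.3391  0.3675 -0.0025] 0.118
[ 0.5442 -0.3385  0.366 ] 0.082
[ 0.5436 -0.3388  0.3663] 0.038
(0.46, -0.115) [ 0.4487 -0.1109  6.0136] 0.199
[ 4.4860e-01 -1.1110e-01  6.0187e+00 -3.6000e-03] 0.194
[ 0.4483 -0.1102  6.0913] 0.107
[ 0.4486 -0.1114  5.9859] 0.064
```

View pics/ov.png

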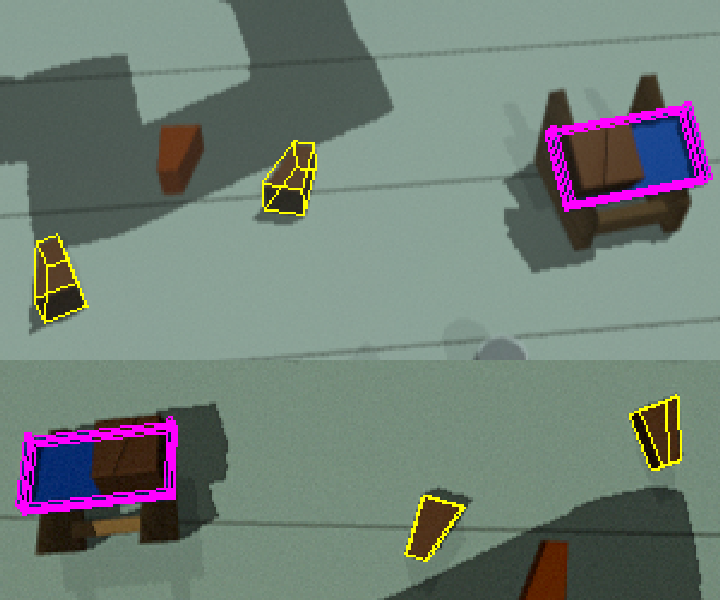

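The overlay fits. In the top half (scene view) the yellow outlines sit on the wedges at about (60,280) and (290,180), and the magenta one on the tray at about (630,155). In the bottom half (top view) the wedges are at about (657,433) and (435,527). The orange look-alike, at (180,158) and (550,570), is left alone. W1 goes to the upper slot with the tool y reversed, and W2 goes to the last slot.

```bash
cat > go.py <<'E'
import sys;from h import *;from bench import *
def down(psi): # tool y at angle psi, z down
    y=np.array([np.cos(psi),np.sin(psi),0]);z=np.array([0,0,-1.]);return np.c_[np.cross(y,z),y,z]
def delta(pos,M):
    o=get_obs();A=R.from_quat(np.roll(o['eef_rot'],-1)).as_matrix()
    d=A.T@(np.array(pos)-o['eef_pos']);r=R.from_matrix(A.T@M).as_rotvec()
    print('shift',d.round(4).tolist(),'rot',r.round(4).tolist(),'|rot|',round(np.linalg.norm(r),3),'t',o['time_s'])
TR=(.4962,.1985,.069,.132)
def placeR(yaw=TR[3]):
    T=trayR(yaw);return np.c_[np.cross(-T[:,0],-T[:,2]),-T[:,0],-T[:,2]]
def placep(x,y,h,t=TR): return np.array(t[:3])+trayR(t[3])@np.array([x,y,h])
E
python3 -c "
from go import *
delta((.5436,-.3388,.14),down(.367+np.pi));delta((.4486,-.1112,.14),down(-.28))"
```

```text
shift [0.3797, -0.0592, 0.1163] rot [0.0, -0.0, 1.5826] |rot| 1.583 t 0.7
shift [0.3757, -0.3058, 0.1163] rot [0.0, 0.0, -0.912] |rot| 0.912 t 0.7
```

```bash
python3 -m jog '[0.38,-0.059,0.116,0,0,1.583,0, 0.38,-0.059,0.116,0,0,1.583,0, 0.38,-0.059,0.116,0,0,1.583,0, 0.38,-0.059,0.116,0,0,1.583,0, 0.38,-0.059,0.116,0,0,1.583,0, 0.38,-0.059,0.116,0,0,1.583,0, 0.38,-0.059,0.116,0,0,1.583,0, 0.38,-0.059,0.116,0,0,1.583,0, 0.38,-0.059,0.116,0,0,1.583,0, 0.38,-0.059,0.116,0,0,1.583,0, 0.38,-0.059,0.116,0,0,1.583,0, 0.38,-0.059,0.116,0,0,1.583,0]'
python3 - <<'E'
from go import *
delta((.5436,-.3388,.038),down(.367+np.pi));print(get_obs()['q'].round(2))
for n in("scene","top"):
    p=camera(n);np.savez(f"{n}1.npz",f=p["frame"],m=p["mtx"],e=p["extrinsics"])
vs=views(1)
a=[]
for v in vs:
    u,w=proj(np.array([[.5436,-.3388,.08]]),v)[0].astype(int);u=max(u,60);w=max(w,60)
    a.append(cv2.resize(v['f'][w-60:w+60,u-60:u+60],(400,400),interpolation=cv2.INTER_CUBIC))
cv2.imwrite("pics/near1.png",np.hstack(a)[...,::-1])
E
```

```text
time_s: 2.2
eef_pos: [0.5438, -0.3391, 0.1404]
eef_rot: [-0.0, 0.824, -0.566, 0.0]
wrist_force: [0.4, -1.0, -0.2]
opening: 1.005
grasp_force: 0.0
shift [-0.0004, 0.0001, 0.1024] rot [-0.0001, -0.0001, 0.0008] |rot| 0.001 t 2.2
[-0.74  0.44  1.52  0.    1.18  2.03]
```

View pics/near1.png

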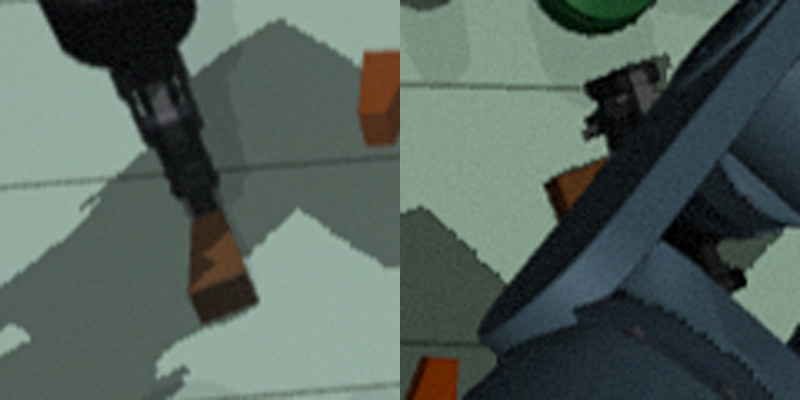

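The crop shows the jaws lined up over the wedge (left half, at about (220,250)). Now I'll go down and grip.

```bash
python3 -m jog '[0,0,0.03,0,0,0,0, 0,0,0.06,0,0,0,0, 0,0,0.085,0,0,0,0, 0,0,0.102,0,0,0,0, 0,0,0.102,0,0,0,0, 0,0,0.102,0,0,0,1, 0,0,0.102,0,0,0,1, 0,0,0.102,0,0,0,1, 0,0,0.102,0,0,0,1, 0,0,0.102,0,0,0,1, 0,0,0.102,0,0,0,1, 0,0,0.102,0,0,0,1]'
```

```text
time_s: 3.8
eef_pos: [0.5449, -0.3398, 0.0401]
eef_rot: [0.0, 0.824, -0.566, 0.002]
wrist_force: [0.0, 0.3, 6.5]
opening: 0.686
grasp_force: 66.5
```

```bash
python3 -m jog '[0,0,-0.03,0,0,0,1, 0,0,-0.08,0,0,0,1, 0,0,-0.14,0,0,0,1, 0,0,-0.18,0,0,0,1, 0,0,-0.18,0,0,0,1]'
python3 - <<'E'
from go import *
print(get_obs()['grasp_force'],get_obs()['opening']);delta(placep(0,-.0075,.14),placeR())
E
```

```text
time_s: 4.42
eef_pos: [0.5457, -0.3404, 0.2234]
eef_rot: [0.001, 0.824, -0.566, 0.004]
wrist_force: [-0.6, -0.8, -1.0]
opening: 0.687
grasp_force: 65.8
65.8055568812415 0.6870777609747111
shift [-0.5145, -0.2062, 0.0243] rot [0.0846, -0.6372, -2.8422] |rot| 2.914 t 4.425
```

```bash
python3 -m jog '[-0.05,-0.02,0,0,0,-0.18,1, -0.1,-0.04,0,0,0,-0.36,1, -0.15,-0.06,0,0,0,-0.54,1, -0.2,-0.08,0,0,0,-0.72,1, -0.25,-0.1,0,0,0,-0.9,1, -0.3,-0.12,0,0,0,-1.08,1, -0.35,-0.14,0,0,0,-1.26,1, -0.4,-0.16,0,0,0,-1.44,1, -0.45,-0.18,0,0,0,-1.62,1, -0.5,-0.2,0,0,0,-1.8,1, -0.514,-0.206,0,0,0,-1.98,1, -0.514,-0.206,0,0,0,-2.16,1, -0.514,-0.206,0,0,0,-2.34,1, -0.514,-0.206,0,0,0,-2.52,1, -0.514,-0.206,0,0,0,-2.7,1, -0.514,-0.206,0,0,0,-2.9,1, -0.514,-0.206,0,0,0,-2.9,1, -0.514,-0.206,0,0,0,-2.9,1]'
python3 - <<'E'
from go import *
print(get_obs()['q'].round(2));delta(placep(0,-.0075,.14),placeR())
E
```

```text
time_s: 6.68
eef_pos: [0.5515, 0.2147, 0.2174]
eef_rot: [-0.0, 0.663, 0.749, -0.001]
wrist_force: [-0.5, 0.2, -1.5]
opening: 0.691
grasp_force: 65.7
[0.17 0.25 1.6  0.   1.29 0.05]
shift [-0.0013, 0.0023, 0.0215] rot [0.4348, -0.0022, -0.0102] |rot| 0.435 t 6.675
```

```bash
python3 -m jog '[0,0.002,0.005,0.15,0,-0.005,1, 0,0.002,0.01,0.3,0,-0.01,1, -0.001,0.002,0.02,0.435,-0.002,-0.01,1, -0.001,0.002,0.021,0.435,-0.002,-0.01,1, -0.001,0.002,0.021,0.435,-0.002,-0.01,1]'
python3 - <<'E'
from go import *
delta(placep(0,-.0075,.14),placeR())
for n in("scene","top"):
    p=camera(n);np.savez(f"{n}2.npz",f=p["frame"],m=p["mtx"],e=p["extrinsics"])
    print(n,[(np.round(d["xyz"],3).tolist(),round(d["confidence"],2)) for d in spot_in(p,'wedge_c')])
vs=views(2);a=[]
o=get_obs()
for v in vs:
    u,w=proj(np.array([[.5,.2,.12]]),v)[0].astype(int);w=max(w,65)
    a.append(cv2.resize(v['f'][w-65:w+65,u-65:u+65],(400,400),interpolation=cv2.INTER_CUBIC))
cv2.imwrite("pics/near2.png",np.hstack(a)[...,::-1])
E
```

```text
time_s: 7.3
eef_pos: [0.554, 0.2141, 0.1972]
eef_rot: [-0.141, 0.643, 0.735, -0.162]
wrist_force: [0.3, 0.7, -1.3]
opening: 0.69
grasp_force: 65.7
shift [-0.0004, 0.0004, 0.0012] rot [0.003, 0.0011, 0.0019] |rot| 0.004 t 7.3
scene [([0.42, -0.224, 0.038], 0.96), ([0.551, 0.204, 0.194], 0.78), ([0.524, 0.177, 0.098], 0.64), ([0.517, 0.141, 0.098], 0.6)]
top [([0.452, -0.114, 0.039], 0.81), ([0.512, 0.182, 0.105], 0.79), ([0.406, -0.224, 0.037], 0.79), ([0.549, 0.205, 0.185], 0.69), ([0.506, 0.149, 0.104], 0.6)]
```

View pics/near2.png

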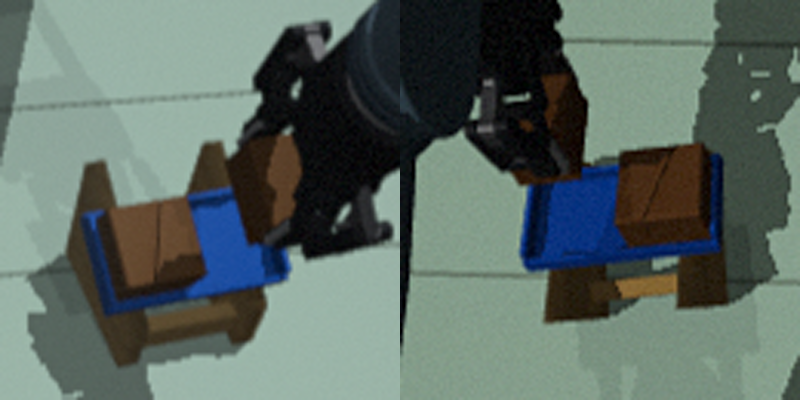

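```bash
sed -i 's/^TR=.*/TR=(.4966,.1982,.070,.1336)/' go.py; python3 - <<'E'
from go import *
vs=views(2);o=get_obs();A=R.from_quat(np.roll(o['eef_rot'],-1)).as_matrix()
# wedge in tool: x_w=-tool y, z_w=-tool z, y_w = z x x
Wr=np.c_[-A[:,1],np.cross(-A[:,2],-A[:,1]),-A[:,2]]
for sx in(0,):
 for h in(.028,.032,.036,.040,.044,.048):
  out=[]
  for dy in(-.006,-.003,0,.003,.006):
   L=[]
   for v in vs:
    f=hsv(v)[1];r,g,b=f[...,0],f[...,1],f[...,2];br=(r>1.12*g+2)&(r>1.12*b+1)
    img=np.zeros(br.shape,np.uint8);hull(img,WEDGE@Wr.T+o['eef_pos']+A[:,2]*h+Wr[:,1]*dy,v)
    p=proj((o['eef_pos']+A[:,2]*.02)[None],v)[0]*U
    # packed wedges/stand hull excluded
    pk=np.zeros(br.shape,np.uint8)
    hull(pk,box(-50,50,-90,80,-80,40)@trayR(TR[3]).T+np.array(TR[:3]),v)
    yy,xx=np.ogrid[:br.shape[0],:br.shape[1]];near=(abs(xx-p[0])<35*U)&(abs(yy-p[1])<35*U)&(pk==0)
    A_=img>0
    bg=(g>1.05*r)&(g>60)  # table
    L+=[int((br&near&~A_).sum()),int((A_&bg&near).sum())]
   out.append(L)
  print(h,out)
delta(placep(0,-.0095,.075),placeR())
E
```

```text
0.028 [[681, 120, 1417, 300], [599, 127, 962, 252], [594, 173, 604, 228], [594, 255, 419, 405], [594, 356, 404, 847]]
0.032 [[667, 120, 1287, 257], [598, 134, 874, 202], [594, 186, 533, 191], [594, 265, 427, 424], [600, 356, 435, 872]]
0.036 [[658, 112, 1196, 206], [599, 128, 780, 152], [595, 192, 460, 149], [595, 254, 447, 461], [605, 351, 476, 926]]
0.04 [[665, 85, 1140, 158], [603, 100, 696, 109], [600, 163, 453, 141], [620, 227, 471, 506], [606, 324, 587, 978]]
0.044 [[692, 46, 1125, 114], [631, 59, 713, 53], [638, 122, 576, 179], [644, 188, 660, 590], [630, 278, 830, 1035]]
0.048 [[750, 11, 1200, 59], [692, 31, 886, 35], [701, 88, 830, 261], [707, 152, 960, 644], [715, 230, 1129, 1055]]
shift [0.0013, 0.0006, 0.0669] rot [0.0049, 0.0005, 0.0015] |rot| 0.005 t 7.5
```

```bash
python3 -m jog '[0.001,0.001,0.025,0.005,0,0.001,1, 0.001,0.001,0.05,0.005,0,0.001,1, 0.001,0.001,0.066,0.005,0,0.001,1, 0.001,0.001,0.08,0.005,0,0.001,1, 0.001,0.001,0.08,0.005,0,0.001,1, 0.001,0.001,0.08,0.005,0,0.001,1]'
python3 - <<'E'
from go import *
print(get_obs()['wrist_force']);delta(placep(0,-.0095,.04),placeR())
E
```

```text
time_s: 8.25
eef_pos: [0.5222, 0.2107, 0.1251]
eef_rot: [-0.143, 0.642, 0.735, -0.164]
wrist_force: [1.0, 0.1, -0.3]
opening: 0.687
grasp_force: 65.7
[ 1.01904207  0.05820399 -0.26252197]
shift [0.0005, -0.0012, 0.0213] rot [-0.0021, 0.0004, 0.0004] |rot| 0.002 t 8.25
```

```bash
python3 -m jog '[0,-0.001,0.006,-0.002,0,0,1, 0,-0.001,0.012,-0.002,0,0,1, 0,-0.001,0.016,-0.002,0,0,1, 0,-0.001,0.016,-0.002,0,0,1, 0,-0.001,0.016,-0.002,0,0,1]'
python3 - <<'E'
from go import *
delta(placep(0,-.0095,.04),placeR())
for n in("scene","top"):
    p=camera(n);np.savez(f"{n}3.npz",f=p["frame"],m=p["mtx"],e=p["extrinsics"])
vs=views(3);a=[]
for v in vs:
    u,w=proj(np.array([[.5,.2,.1]]),v)[0].astype(int)
    a.append(cv2.resize(v['f'][w-45:w+45,u-45:u+45],(400,400),interpolation=cv2.INTER_CUBIC))
cv2.imwrite("pics/near3.png",np.hstack(a)[...,::-1])
E
```

```text
time_s: 8.88
eef_pos: [0.5139, 0.2096, 0.1103]
eef_rot: [-0.143, 0.642, 0.735, -0.164]
wrist_force: [0.8, 0.9, -0.5]
opening: 0.682
grasp_force: 65.7
shift [0.0005, 0.0001, 0.0044] rot [-0.0016, 0.0004, 0.0004] |rot| 0.002 t 8.875
```

View pics/near3.png

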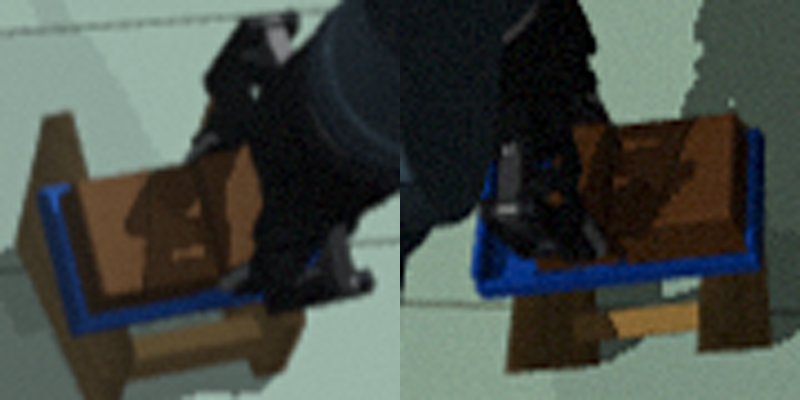

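The wedge is beside the packed pair, with its underside already below lip height and no contact force. I'll lower it the rest of the way.

```bash
python3 -m jog '[0,0,0.002,-0.001,0,0,1, 0,0,0.004,-0.001,0,0,1, 0,0,0.004,-0.001,0,0,1]'; python3 -m jog '[0,0,0.001,0,0,0,1, 0,0,0.001,0,0,0,1]'
```

```text
time_s: 9.35
eef_pos: [0.5122, 0.2093, 0.1067]
eef_rot: [-0.143, 0.642, 0.735, -0.163]
wrist_force: [0.9, -0.8, -0.5]
opening: 0.687
grasp_force: 65.9
time_s: 9.6
eef_pos: [0.5121, 0.2093, 0.1067]
eef_rot: [-0.142, 0.643, 0.735, -0.163]
wrist_force: [0.3, -1.0, 6.5]
opening: 0.685
grasp_force: 66.5
```

```bash
python3 -m jog '[0,0,0,0,0,0,0.2, 0,0,0,0,0,0,0.1, 0,0,0,0,0,0,0.1, 0,0,0,0,0,0,0.1, 0,0,0,0,0,0,0.1]' ; python3 -m jog '[0,0,-0.01,0,0,0,0.1, 0,0,-0.03,0,0,0,0.05, 0,0,-0.06,0,0,0,0, 0,0,-0.1,0,0,0,0, 0,0,-0.14,0,0,0,0, 0,0,-0.14,0,0,0,0]'
python3 -c "
from go import *
delta((.4486,-.1112,.18),down(-.28))"
```

```text
time_s: 10.22
eef_pos: [0.5116, 0.2093, 0.1057]
eef_rot: [-0.143, 0.642, 0.735, -0.163]
wrist_force: [1.2, -0.7, 1.4]
opening: 0.903
grasp_force: 0.0
time_s: 10.98
eef_pos: [0.5732, 0.2176, 0.2369]
eef_rot: [-0.14, 0.643, 0.736, -0.16]
wrist_force: [1.0, -0.4, -0.3]
opening: 0.997
grasp_force: 0.0
shift [-0.3092, -0.1286, 0.1214] rot [-0.4226, 0.0888, 0.4076] |rot| 0.594 t 10.975
```

```bash
python3 -m jog '[-0.05,-0.02,0.01,-0.1,0.02,0.1,0, -0.1,-0.04,0.03,-0.2,0.045,0.2,0, -0.15,-0.065,0.05,-0.3,0.066,0.3,0, -0.2,-0.085,0.075,-0.423,0.089,0.408,0, -0.25,-0.105,0.095,-0.423,0.089,0.408,0, -0.309,-0.129,0.121,-0.423,0.089,0.408,0, -0.309,-0.129,0.121,-0.423,0.089,0.408,0, -0.309,-0.129,0.121,-0.423,0.089,0.408,0, -0.309,-0.129,0.121,-0.423,0.089,0.408,0]'
python3 - <<'E'
from w import *;from go import *
for n in("scene","top"):
    p=camera(n);np.savez(f"{n}4.npz",f=p["frame"],m=p["mtx"],e=p["extrinsics"])
vs=views(4);ms=[masks(v) for v in vs]
def loss(q):  # C in tray: x,y,yaw
    L=0;T=trayR(TR[3]);o=np.array(TR[:3]);M=R.from_euler('z',q[2]).as_matrix()
    for v,(blue,brown) in zip(vs,ms):
        t=np.zeros(blue.shape,np.uint8);w=t.copy();b=t.copy()
        for B in TRAY: hull(t,B@T.T+o,v)
        for y,sg in((.055,1),(.014,-1)): hull(w,(WEDGE*[sg,sg,1]+[0,y,0])@T.T+o,v)
        hull(w,(WEDGE@M.T+[q[0],q[1],0])@T.T+o,v)
        hull(b,box(-40,40,-75,25,0,40)@T.T+o,v)
        b=b>0;t=t>0;w=w>0
        L+=((blue&w&~(t&~w))&b).sum()+(t&~w&~blue&b).sum()+(w&~brown&~blue&b).sum()
    return L/1e3
r=fit(loss,[0,-.01,0],[.004,.004,.1]);print(r.x.round(4),r.fun,loss([0,-.01,0]))
delta((.4486,-.1112,.038),down(-.28))
a=[]
for v in vs:
    u,w=proj(np.array([[.5,.2,.1]]),v)[0].astype(int)
    a.append(cv2.resize(v['f'][w-45:w+45,u-45:u+45],(400,400),interpolation=cv2.INTER_CUBIC))
cv2.imwrite("pics/near4.png",np.hstack(a)[...,::-1])
E
```

```text
time_s: 12.1
eef_pos: [0.4456, -0.1103, 0.1777]
eef_rot: [-0.002, 0.798, 0.602, -0.003]
wrist_force: [0.3, -0.4, -0.1]
opening: 1.001
grasp_force: 0.0
[ 0.0003 -0.0071 -0.0158] 1.909 2.931
shift [0.0003, 0.004, 0.1397] rot [-0.0069, 0.0031, 0.0021] |rot| 0.008 t 12.2
```

View pics/near4.png

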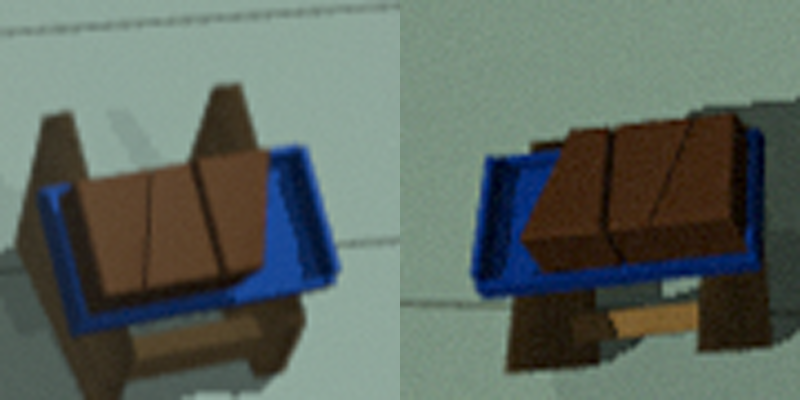

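The first wedge lies flat beside the packed pair, with a thin gap at about (605,180) in the right half and its thick end up the slope. Next I'll pick up W2.

```bash
python3 -m jog '[0,0.004,0.04,-0.007,0.003,0.002,0, 0,0.004,0.08,-0.007,0.003,0.002,0, 0,0.004,0.11,-0.007,0.003,0.002,0, 0,0.004,0.13,-0.007,0.003,0.002,0, 0,0.004,0.14,-0.007,0.003,0.002,0, 0,0.004,0.14,-0.007,0.003,0.002,0]'; python3 -c "
from go import *
delta((.4486,-.1112,.038),down(-.28))"
python3 -m jog '[0,0,0,0,0,0,1, 0,0,0,0,0,0,1, 0,0,0,0,0,0,1, 0,0,0,0,0,0,1, 0,0,0,0,0,0,1, 0,0,0,0,0,0,1, 0,0,0,0,0,0,1]'
```

```text
time_s: 12.95
eef_pos: [0.4479, -0.1121, 0.0373]
eef_rot: [-0.0, 0.799, 0.601, -0.0]
wrist_force: [0.6, -0.3, 0.7]
opening: 0.998
grasp_force: 0.0
shift [0.001, 0.0004, -0.0007] rot [-0.0011, 0.0, -0.0011] |rot| 0.002 t 12.95
time_s: 13.82
eef_pos: [0.4489, -0.1132, 0.039]
eef_rot: [0.001, 0.8, 0.601, 0.0]
wrist_force: [-0.9, -0.0, 5.8]
opening: 0.684
grasp_force: 64.9
```

```bash
python3 -m jog '[0,0,-0.03,0,0,0,1, 0,0,-0.08,0,0,0,1, 0,0,-0.14,0,0,0,1, 0,0,-0.19,0,0,0,1, 0,0,-0.19,0,0,0,1]'
python3 -c "
from go import *
delta(placep(0,-.051,.14),placeR())"
```

```text
time_s: 14.45
eef_pos: [0.4506, -0.1141, 0.2328]
eef_rot: [0.005, 0.8, 0.601, 0.002]
wrist_force: [-0.0, -0.7, -0.9]
opening: 0.684
grasp_force: 65.0
shift [0.3834, -0.0096, 0.0349] rot [0.4396, -0.0861, -0.4103] |rot| 0.607 t 14.45
```

```bash
python3 -m jog '[0.05,0,0,0,0,-0.1,1, 0.1,0,0,0,0,-0.2,1, 0.15,0,0,0.05,-0.01,-0.3,1, 0.2,0,0,0.1,-0.02,-0.41,1, 0.25,-0.005,0,0.2,-0.04,-0.41,1, 0.3,-0.01,0,0.3,-0.06,-0.41,1, 0.35,-0.01,0.01,0.4,-0.08,-0.41,1, 0.383,-0.01,0.025,0.44,-0.086,-0.41,1, 0.383,-0.01,0.035,0.44,-0.086,-0.41,1, 0.383,-0.01,0.035,0.44,-0.086,-0.41,1, 0.383,-0.01,0.035,0.44,-0.086,-0.41,1]'
python3 -c "
from go import *
delta(placep(0,-.051,.062),placeR())"
```

```text
time_s: 15.82
eef_pos: [0.545, 0.2569, 0.1932]
eef_rot: [-0.148, 0.642, 0.734, -0.164]
wrist_force: [0.5, -0.9, -0.1]
opening: 0.685
grasp_force: 64.8
shift [-0.0012, 0.0021, 0.0732] rot [-0.0082, -0.0063, 0.0012] |rot| 0.01 t 15.825
```

```bash
python3 -m jog '[-0.001,0.002,0.025,-0.008,-0.006,0.001,1, -0.001,0.002,0.05,-0.008,-0.006,0.001,1, -0.001,0.002,0.073,-0.008,-0.006,0.001,1, -0.001,0.002,0.073,-0.008,-0.006,0.001,1, -0.001,0.002,0.073,-0.008,-0.006,0.001,1]'
python3 - <<'E'
from go import *
delta(placep(0,-.051,.04),placeR())
p=camera("top");v=dict(f=p["frame"],m=p["mtx"],e=p["extrinsics"]);p=camera("scene");v2=dict(f=p["frame"],m=p["mtx"],e=p["extrinsics"])
a=[]
for w_ in(v2,v):
    u,w=proj(np.array([[.5,.2,.1]]),w_)[0].astype(int)
    a.append(cv2.resize(w_['f'][w-45:w+45,u-45:u+45],(400,400),interpolation=cv2.INTER_CUBIC))
cv2.imwrite("pics/near5.png",np.hstack(a)[...,::-1])
E
```

```text
time_s: 16.45
eef_pos: [0.5169, 0.2532, 0.1275]
eef_rot: [-0.142, 0.643, 0.735, -0.162]
wrist_force: [0.3, 0.0, -1.0]
opening: 0.689
grasp_force: 64.9
shift [-0.0008, -0.0006, 0.0237] rot [0.0019, -0.0005, 0.0008] |rot| 0.002 t 16.45
```

View pics/near5.png

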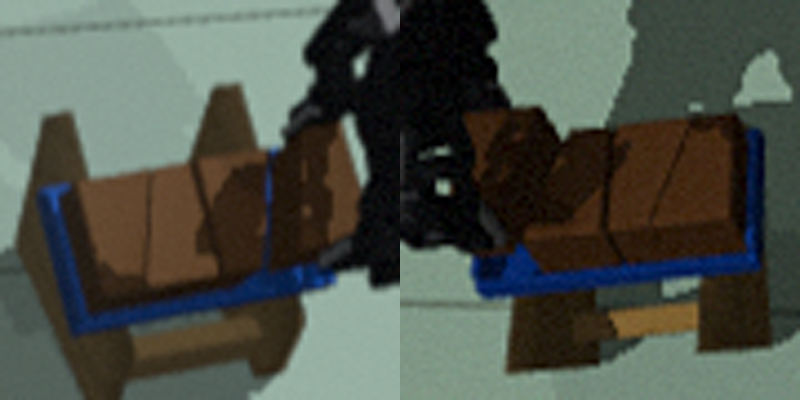

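The second wedge hangs beside the first, and blue floor shows between them at about (270,200) in the left half. I'll lower it with force checks.

```bash
python3 -m jog '[-0.001,-0.001,0.006,0,0,0.001,1, -0.001,-0.001,0.012,0,0,0.001,1, -0.001,-0.001,0.017,0,0,0.001,1, -0.001,-0.001,0.02,0,0,0.001,1, -0.001,-0.001,0.02,0,0,0.001,1]'
python3 -c "
from go import *
delta(placep(0,-.051,.04),placeR())"
```

```text
time_s: 17.18
eef_pos: [0.5063, 0.2512, 0.1077]
eef_rot: [-0.143, 0.642, 0.735, -0.164]
wrist_force: [-0.2, 0.0, -1.2]
opening: 0.69
grasp_force: 64.9
shift [-0.0002, 0.0008, 0.0012] rot [-0.0016, 0.0001, 0.0005] |rot| 0.002 t 17.175
```

```bash
python3 -m jog '[0,0,0.001,0,0,0,1, 0,0,0.0015,0,0,0,1, 0,0,0.0015,0,0,0,1]'
```

```text
time_s: 17.55
eef_pos: [0.506, 0.2511, 0.1067]
eef_rot: [-0.143, 0.643, 0.735, -0.163]
wrist_force: [-0.2, -0.1, -1.5]
opening: 0.685
grasp_force: 64.9
```

```bash
python3 -m jog '[0,0,0.001,0,0,0,1, 0,0,0.001,0,0,0,1]'; python3 -m jog '[0,0,0.001,0,0,0,1, 0,0,0.001,0,0,0,1]'
```

```text
time_s: 17.8
eef_pos: [0.5057, 0.2511, 0.1059]
eef_rot: [-0.143, 0.643, 0.735, -0.163]
wrist_force: [0.1, 0.4, 1.0]
opening: 0.689
grasp_force: 64.9
time_s: 18.05
eef_pos: [0.5056, 0.2511, 0.1059]
eef_rot: [-0.142, 0.643, 0.735, -0.163]
wrist_force: [1.0, -0.8, 4.9]
opening: 0.69
grasp_force: 65.5
```

Contact with the floor (4.9 N). I'll release, retreat, and check.

```bash
python3 -m jog '[0,0,0,0,0,0,0.2, 0,0,0,0,0,0,0.1, 0,0,0,0,0,0,0.1, 0,0,0,0,0,0,0.1, 0,0,0,0,0,0,0.1]' ; python3 -m jog '[0,0,-0.01,0,0,0,0.1, 0,0,-0.03,0,0,0,0.05, 0,0,-0.06,0,0,0,0, 0,0,-0.1,0,0,0,0, -0.05,0,-0.14,0,0,0,0, -0.1,0,-0.14,0,0,0,0, -0.15,0,-0.14,0,0,0,0, -0.2,0,-0.14,0,0,0,0, -0.25,0,-0.14,0,0,0,0, -0.3,0,-0.14,0,0,0,0, -0.3,0,-0.14,0,0,0,0]'
python3 - <<'E'
from h import *;from go import *
for n in("scene","top"):
    p=camera(n);np.savez(f"{n}5.npz",f=p["frame"],m=p["mtx"],e=p["extrinsics"])
    print(n,[(np.round((np.array(d["xyz"])-TR[:3])@trayR(TR[3]),3).tolist(),round(d["confidence"],2)) for t in("wedge_c","wedge_c_thick") for d in spot_in(p,t)])
vs=views(5);ms=[masks(v) for v in vs]
T=trayR(TR[3]);o=np.array(TR[:3])
def loss(q,vs_=(0,1)):
    L=0
    for i in vs_:
        v=vs[i];blue,brown=ms[i]
        t=np.zeros(blue.shape,np.uint8);w=t.copy();b=t.copy()
        for B in TRAY: hull(t,B@T.T+o,v)
        for y,sg in((.055,1),(.014,-1),(-.009,1)): hull(w,(WEDGE*[sg,sg,1]+[0,y,0])@T.T+o,v)
        M=R.from_euler('yz',[q[3],q[2]+np.pi]).as_matrix()
        hull(w,(WEDGE@M.T+[q[0],q[1],q[4]])@T.T+o,v); hull(b,box(-40,40,-75,0,0,45)@T.T+o,v)
        b=b>0;t=t>0;w=w>0
        L+=((blue&w&~t)&b).sum()+(t&~w&~blue&b).sum()+(w&~brown&~blue&b).sum()+(brown&~w&b).sum()
    return L/1e3
for k in((0,1),(0,),(1,)):
    r=fit(lambda q:loss(q,k),[0,-.052,0,0,0],[.004,.004,.1,.05,.004]);print(k,r.x.round(4),round(r.fun,2))
E
```

```text
time_s: 18.68
eef_pos: [0.5051, 0.251, 0.1048]
eef_rot: [-0.143, 0.642, 0.735, -0.163]
wrist_force: [0.4, -0.1, 0.2]
opening: 0.9
grasp_force: 0.0
time_s: 20.05
eef_pos: [0.6044, -0.0423, 0.2323]
eef_rot: [-0.142, 0.645, 0.733, -0.163]
wrist_force: [-0.0, 0.4, -0.3]
opening: 0.996
grasp_force: 0.0
scene [([-0.01, -0.047, 0.04], 0.97), ([-0.014, 0.021, 0.038], 0.95), ([0.001, 0.061, 0.034], 0.69), ([0.109, 0.413, -0.085], 0.69), ([0.004, -0.007, 0.044], 0.59), ([-0.008, -0.044, 0.043], 0.93), ([0.113, 0.415, -0.085], 0.81), ([-0.17, 0.455, 0.068], 0.71), ([-0.001, -0.011, 0.038], 0.61)]
top [([0.122, 0.406, -0.092], 0.8), ([0.118, 0.409, -0.093], 0.62)]
(0, 1) [ 0.0023 -0.0585 -0.0251 -0.0189 -0.0147] 20.74
(0,) [-0.0009 -0.0522  0.0183  0.0229  0.0013] 1.59
(1,) [ 0.0062 -0.0429 -0.1274  0.0218 -0.0116] 18.29
```

The scene view reads well, but the arm blocks the top view. I'll move aside and check once more.

```bash
python3 -m jog '[-0.06,0,-0.01,0,0,0,0, -0.12,0,-0.02,0,0,0,0, -0.18,0,-0.03,0,0,0,0, -0.24,0,-0.04,0,0,0,0, -0.3,0,-0.05,0,0,0,0, -0.3,0,-0.05,0,0,0,0]'
python3 - <<'E'
from h import *;from go import *
for n in("scene","top"):
    p=camera(n);np.savez(f"{n}6.npz",f=p["frame"],m=p["mtx"],e=p["extrinsics"])
vs=views(6);ms=[masks(v) for v in vs]
T=trayR(TR[3]);o=np.array(TR[:3])
def loss(q,vs_=(0,1)):
    L=0
    for i in vs_:
        v=vs[i];blue,brown=ms[i]
        t=np.zeros(blue.shape,np.uint8);w=t.copy();b=t.copy()
        for B in TRAY: hull(t,B@T.T+o,v)
        for y,sg in((.055,1),(.014,-1),(-.009,1)): hull(w,(WEDGE*[sg,sg,1]+[0,y,0])@T.T+o,v)
        M=R.from_euler('yz',[q[3],q[2]+np.pi]).as_matrix()
        hull(w,(WEDGE@M.T+[q[0],q[1],q[4]])@T.T+o,v); hull(b,box(-40,40,-75,0,0,45)@T.T+o,v)
        b=b>0;t=t>0;w=w>0
        L+=((blue&w&~t)&b).sum()+(t&~w&~blue&b).sum()+(w&~brown&~blue&b).sum()+(brown&~w&b).sum()
    return L/1e3
for k in((0,1),(0,),(1,)):
    r=fit(lambda q:loss(q,k),[0,-.052,0,0,0],[.004,.004,.1,.05,.004]);print(k,r.x.round(4),round(r.fun,2))
# packed pair change vs first frame
v0=views(0)
for a,b in zip(v0,vs):
    m=np.zeros((384*U,512*U),np.uint8)
    hull(m,box(-30,30,6,65,0,40)@T.T+o,a); m=m[::U,::U]>0
    d=np.abs(a['f'].astype(int)-b['f']).max(-1); print('changed px in packed',(d[m]>40).sum(),m.sum())
E
```

```text
time_s: 21.1
eef_pos: [0.6645, -0.3371, 0.2759]
eef_rot: [-0.143, 0.644, 0.733, -0.163]
wrist_force: [0.1, 0.5, -0.7]
opening: 0.998
grasp_force: 0.0
(0, 1) [ 0.0013 -0.0554  0.0347  0.0438 -0.0048] 6.98
(0,) [-0.0013 -0.0519  0.0137  0.0139  0.0017] 1.57
(1,) [ 0.003  -0.0531  0.0215 -0.0262  0.0002] 5.37
changed px in packed 14 984
changed px in packed 9 997
```

```bash
python3 -c "
from bench import *
print(hand_in())"
```

```text
the job is handed in; nothing more can be done
None
```

I set both loose wedges down flat in the tray, head to tail beside the packed pair, and handed the job in at about 21 s. My last camera checks put them at about tray y -8 mm (thick end up) and -53 mm (thick end down) and showed the packed pair unmoved; hand-in gave no verdict.

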